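Lay out board parts in order of height

TASK

A circuit board is fitted with its lowest parts first, so lay out the four loose parts (connector, heat sink, film capacitor, can capacitor) on the rail in order of height: the lowest on the pad next to the steel pin, then rising pad by pad to the tallest at the far end. Stand one part upright on the middle of each pad, with the connector, heat sink and film capacitor lengthwise across the rail.

Things in the scene. Friction and masses are not known exactly. Their poses are not given: they have to be found in the camera images.
- connector: blue plastic board connector, a thin upright strip 12 mm wide (x), 60 mm long (y), 15 mm high, about 20 g, loose, standing on its underside on the bench. Origin: centre of its underside; z up. Grip it across x, near the middle.
- finned_sink: bare aluminium heat sink with upright fins, 40 mm wide (x), 60 mm long (y), 29 mm high; the fins run along y on a base plate 5 mm thick and the outer fins are 38 mm apart over their outsides, loose, standing on its underside on the bench. Origin: centre of its underside; z up. Grip it across x, over the two outer fins.
- film_cap: grey plastic box-shaped film capacitor, 20 mm wide (x), 42 mm long (y), 40 mm high, loose, standing on its underside on the bench. Origin: centre of its underside; z up. Grip it across x.
- can_cap: round dark-blue can capacitor, 35 mm diameter, 51 mm high, loose, standing on its underside on the bench. Origin: centre of its underside; z up. 
- rail: flat aluminium bar, 70 mm wide (x), 336 mm long (y), 6 mm thick, fixed to the bench, with four black pads in a row along its y. Origin: centre of its underside; z up. A fixed wooden batten slants up over the bench behind and left of it: stay on the robot's side and travel low (fingertips 0.13 m above the bench clear everything). Foil and thin wires near it offer no resistance.
- pad_a: one of four identical black rubber pads, 62 mm (its x, across the rail) by 46 mm (its y, along the rail), in a row along the rail, 70 mm from centre to centre, fixed. Which letter lies where in the row changes from start to start. Origin: centre of the pad, at its mid thickness; the pad's top, on which a part stands, is 1.5 mm above the origin and 7 mm above the bench.
- pad_b: one of four identical black rubber pads, 62 mm (its x, across the rail) by 46 mm (its y, along the rail), in a row along the rail, 70 mm from centre to centre, fixed. Which letter lies where in the row changes from start to start. Origin: centre of the pad, at its mid thickness; the pad's top, on which a part stands, is 1.5 mm above the origin and 7 mm above the bench.
- pad_c: one of four identical black rubber pads, 62 mm (its x, across the rail) by 46 mm (its y, along the rail), in a row along the rail, 70 mm from centre to centre, fixed. Which letter lies where in the row changes from start to start. Origin: centre of the pad, at its mid thickness; the pad's top, on which a part stands, is 1.5 mm above the origin and 7 mm above the bench.
- pad_d: one of four identical black rubber pads, 62 mm (its x, across the rail) by 46 mm (its y, along the rail), in a row along the rail, 70 mm from centre to centre, fixed. Which letter lies where in the row changes from start to start. Origin: centre of the pad, at its mid thickness; the pad's top, on which a part stands, is 1.5 mm above the origin and 7 mm above the bench.
- start_pin: round steel pin with a head, 18 mm across the head, 22 mm across the foot, 30 mm tall above the rail, fixed on the rail's centre line at one end, 50 mm beyond the centre of the last pad there; it marks the start of the row and may stand at either end (the other end has only a low flat aluminium strip 5 mm high). Origin: centre of its foot, on the rail's top.
Mind the look-alikes: they are no part of the job. Leave any yellow look-alike of the finned_sink alone.

How it is judged:
At the end, for the whole second after the job is handed in: From the pin: connector, heat sink, film capacitor, can capacitor, one per pad, each within 12 mm of the pad's middle along and across the rail, upright within 0.1 rad, standing on the pad, released, at rest; all but the round can lengthwise across the rail within 0.25 rad (horizontal distance between connector and start_pin between 0.038 and 0.062 m and x of connector in the frame of rail between -0.012 and 0.012 m and z of connector in the frame of rail between 0.004 and 0.01 m and angle between each of connector, finned_sink, film_cap, can_cap's own z axis and vertical below 0.1 rad and linear speed of each of connector, finned_sink, film_cap, can_cap below 0.02 m/s and angular speed of each of connector, finned_sink, film_cap, can_cap below 0.2 rad/s and angle between the y axis of each of connector, finned_sink, film_cap and the x axis of rail, either way round below 0.25 rad and horizontal distance between finned_sink and start_pin between 0.108 and 0.132 m and x of finned_sink in the frame of rail between -0.012 and 0.012 m and z of finned_sink in the frame of rail between 0.004 and 0.01 m and horizontal distance between film_cap and start_pin between 0.178 and 0.202 m and x of film_cap in the frame of rail between -0.012 and 0.012 m and z of film_cap in the frame of rail between 0.004 and 0.01 m and horizontal distance between can_cap and start_pin between 0.248 and 0.272 m and x of can_cap in the frame of rail between -0.012 and 0.012 m and z of can_cap in the frame of rail between 0.004 and 0.01 m); the robot touches nothing.
It also fails if it takes over 88 s, if anything falls off the work surface, if the arm or the gripper's body presses on something with over 40 N, if the wrist force passes 120 N, or if a joint passes its speed limit or range.

ROBOT

A 7-joint arm with a two-finger parallel gripper is mounted at the origin on a cart in front of the work surface, level with it; the furniture and walls round the work are solid. World frame = base frame: x ahead of the robot, y to its left, z up, the work surface at z = 0. Lengths are in m, angles in rad, forces in N, time in s.
With the tool pointing down it reaches from about 0.4 to 0.875 m from the base axis. Payload 6.5 kg.
Tool frame: the origin (TCP) lies midway between the tips of the shut fingers; the grasp point (between the pads) lies 19 mm behind it; z points along the fingers, y is the direction in which the jaws open and shut (so a half turn about z gives the same grasp; the last joint's range is limited). The gripper opens to 88 mm and grips with 3 to 60 N. Pads are 18 mm wide; open, the fingers measure 123 mm over their backs; the gripper's body (75 mm by 187 mm) begins 45 mm behind the grasp point.
Start: joints at [1.133, 0.536, -0.004, 1.538, 0.003, 1.067, -0.071], TCP at [0.236, -0.606, 0.239] pointing down, gripper open.
Joint ranges: [-2.7, 2.7], [-0.37, 2.16], [-1.27, 1.26], [0.24, 2.4], [-1.31, 4.45], [0.19, 1.91], [-2.76, 2.76]. Speed limits (rad/s): [2.39, 2.39, 3.14, 3.14, 3.14, 3.14, 3.14].

INTERFACE

Orientations are given as a unit quaternion [w, x, y, z].
In Python, from cell import robot gives the robot as it stands. Calls block until the motion is done:
- robot.move_ptp(position, orientation): joint-space move of the TCP to a pose.
- robot.move_l(position, orientation=None, rate=0.15, stop_force=None): straight line of the TCP; orientation=None keeps the orientation; rate is the mean speed in m/s. With stop_force (N) it stops when the force on the tool has changed by that much, and returns True; else False.
- robot.move_joints(angles): joint-space move.
- robot.move_gripper(opening): opening from 0.0 (shut) to 1.0 (fully open); the grip force is fixed at half the most; returns when the fingers have stopped.
- robot.hold(seconds).
- robot.ik(position, orientation): joint angles nearest the present ones, or None.
- robot.capture(name): name is "side" or "top"; returns the picture (400x640x3 uint8, blue, green, red); there is no depth.
- robot.calibration(name): a dict with "camera_matrix" (3x3 intrinsics, pixels), "k1" (the pictures are not rectified: a ray, as slopes to the right and down, at radius r is drawn at 1 + k1 r^2 times it, then the intrinsics apply), "extrinsics" (4x4, takes a point from world to camera coordinates). Camera axes: x right, y up, looking along -z (the intrinsics and any distortion apply to the point x, -y, -z); pixel columns grow to the right and rows downward; lengths in m; the calibration is good to about 2 mm. A picture is of the moment at which its call begins. calibration takes no time and is no camera call.
A pose or a line that the arm cannot do raises robot.MotionError and nothing moves.
- robot.close_job(): hands the job in, once; it reports no verdict.
Readings, each from a call of its own:
- robot.get_time_s(): time.
- robot.get_joints(): joint angles.
- robot.get_joint_velocities(): joint speeds.
- robot.get_joint_torque(): joint torques, N m.
- robot.get_ee_pos(): TCP position.
- robot.get_ee_rot(): TCP orientation.
- robot.get_ft_force(): force on the tool from outside, world axes, zero at the start.
- robot.get_ft_torque(): the same for the moment, N m.
- robot.get_finger_gap(): opening from 0.0 (shut) to 1.0 (fully open).
Only numpy, scipy, OpenCV 4.12 (cv2) and the standard library are available. Lean on these libraries where they do the work, as an engineer would, in place of code of your own. Each camera call takes 0.05 s, during which the arm holds its last target. There are 200 camera calls.

## Working session

There is one attempt and no reset: what is moved stays moved. The work goes in short steps, each a Python script; the robot and the scene stay as the last script left them, time stands still between calls to the robot, and variables do not carry over. Pictures are saved under pics/ and viewed, about 12 in all and at most 16, crops included, and the job is handed in when it is done.

```bash
mkdir -p pics && ls
python3 - <<'E'
from cell import robot
import cv2,numpy as np
np.set_printoptions(precision=4,suppress=True)
for n in("side","top"):
    cv2.imwrite(f"pics/{n}0.png",robot.capture(n)); c=robot.calibration(n); print(n,c)
    E=np.array(c["extrinsics"]); print(-E[:3,:3].T@E[:3,3])
print(robot.get_time_s(),robot.get_ee_rot(),robot.get_ee_pos())
E
```

```text
pics
side {'camera_matrix': array([[410.9642,   0.    , 317.5819],
       [  0.    , 410.9642, 203.2   ],
       [  0.    ,   0.    ,   1.    ]]), 'k1': 0.026485077579606307, 'extrinsics': array([[ 0.9532, -0.3022,  0.0033, -0.4839],
       [ 0.1366,  0.4406,  0.8872, -0.1266],
       [-0.2696, -0.8453,  0.4613, -1.0053],
       [ 0.    ,  0.    ,  0.    ,  1.    ]])}
[ 0.2076 -0.9402  0.5777]
top {'camera_matrix': array([[520.5509,   0.    , 319.1928],
       [  0.    , 520.5509, 199.8288],
       [  0.    ,   0.    ,   1.    ]]), 'k1': -0.05027644369908715, 'extrinsics': array([[-0.0674, -0.9977, -0.002 ,  0.0822],
       [ 0.9774, -0.0664,  0.2009, -0.5078],
       [-0.2005,  0.0115,  0.9796, -1.584 ],
       [ 0.    ,  0.    ,  0.    ,  1.    ]])}
[0.1842 0.0666 1.6539]
0.1 [-0.0007  0.9828  0.1849 -0.0002] [ 0.236  -0.6051  0.238 ]
```

View pics/top0.png

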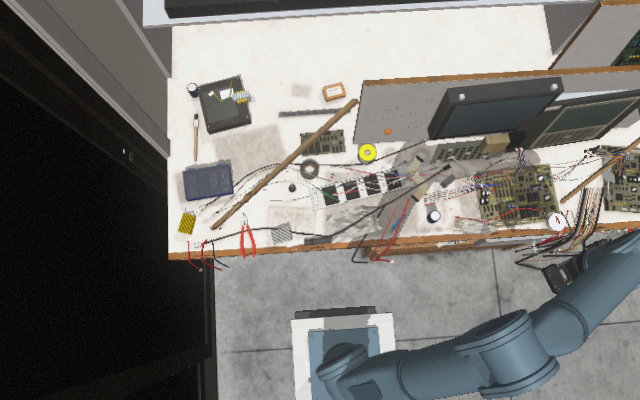

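View pics/side0.png

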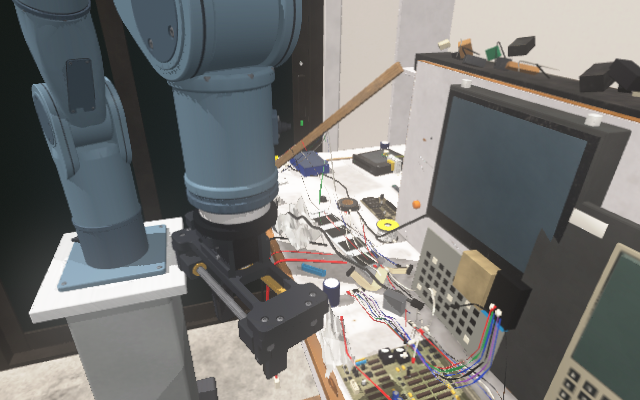

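The top view shows the rail with its black pads around (362,188), a dark-blue round can at (434,216), an aluminium finned block at (282,232) and a yellow one at (187,222). In the side view the arm hides the left of the bench, so I'll enlarge the top view.

Run:
```python
import cv2
a=cv2.imread("pics/top0.png")
cv2.imwrite("pics/t1.png",cv2.resize(a[140:260,260:460],None,fx=4,fy=4,interpolation=cv2.INTER_CUBIC))
a=cv2.imread("pics/side0.png")
cv2.imwrite("pics/s1.png",cv2.resize(a[180:320,270:440],None,fx=4,fy=4,interpolation=cv2.INTER_CUBIC))
```

```text
(no output)
```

View pics/t1.png

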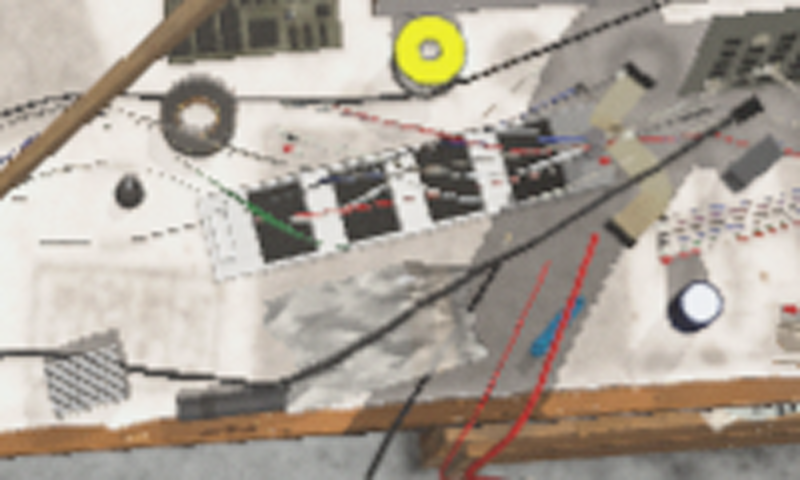

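View pics/s1.png

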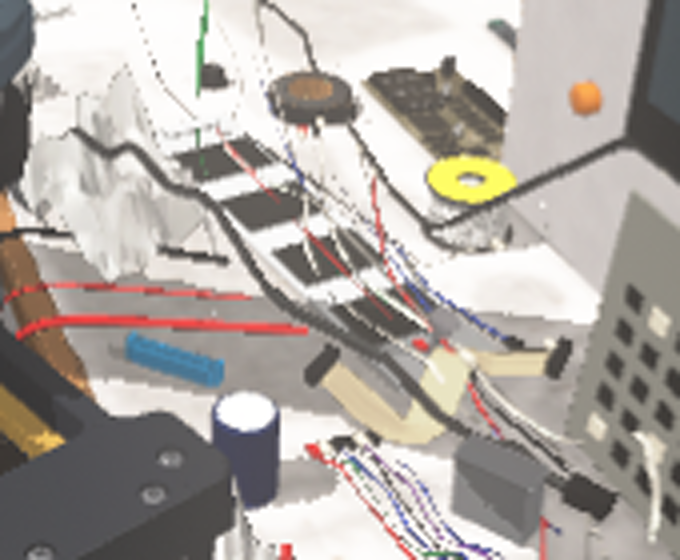

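Candidates: the can is the dark-blue cylinder at top (434,216) / side (331,291). The connector is the small light-blue bar at top (399,222) / side (314,270). The film capacitor is the grey box at top (447,181) / side (394,302). The heat sink is the bare finned block at top (282,233). Look-alikes are the yellow finned block (187,222), the dark blue box (207,181) and the dark bar (317,241). The pin isn't clear yet.

```bash
cat > h.py <<'E'
from cell import robot
import cv2,numpy as np
np.set_printoptions(precision=4,suppress=True)
def ray(n,px):
    c=robot.calibration(n);K=np.array(c["camera_matrix"]);E=np.array(c["extrinsics"])
    d=np.array([(px[0]-K[0,2])/K[0,0],(px[1]-K[1,2])/K[1,1]]);u=d.copy()
    for _ in range(20): u=d/(1+c["k1"]*(u@u))
    R=E[:3,:3];v=R.T@np.array([u[0],-u[1],-1.]);return -R.T@E[:3,3],v/np.linalg.norm(v)
def onz(n,px,z=0.):
    o,v=ray(n,px);return o+v*(z-o[2])/v[2]
def tri(pt,ps):
    o1,v1=ray("top",pt);o2,v2=ray("side",ps)
    s=np.linalg.lstsq(np.c_[v1,-v2],o2-o1,rcond=None)[0]
    a=o1+s[0]*v1;b=o2+s[1]*v2;return (a+b)/2,np.linalg.norm(a-b)
def proj(n,p):
    c=robot.calibration(n);K=np.array(c["camera_matrix"]);E=np.array(c["extrinsics"])
    q=E[:3,:3]@np.asarray(p,float)+E[:3,3];u=np.array([q[0],-q[1]])/-q[2]
    u=u*(1+c["k1"]*(u@u));return K[:2,:2]@u+K[:2,2]
def down(yaw): # tool z down, jaw (tool y) axis at heading yaw
    from scipy.spatial.transform import Rotation as R
    y=np.array([np.cos(yaw),np.sin(yaw),0]);z=np.array([0,0,-1.]);x=np.cross(y,z)
    q=R.from_matrix(np.c_[x,y,z]).as_quat();return np.array([q[3],*q[:3]])
E
python3 - <<'E'
from h import *
for n,p in dict(can=(434,216),conn=(399,222),film=(447,181),sink=(282,233),yel=(187,222),p1=(331,195.5),p2=(352,192),p3=(372,186),p4=(394,180),batL=(215,226),batR=(355,100),bar=(317,240)).items(): print(n,onz("top",p))
print(robot.get_ee_rot(), down(0))
print([proj("top",[.45,.15,.13])])
for y in (-.3,0,.2,.3): print(y,robot.ik([.45,y,.15],down(0)),robot.ik([.45,y,.15],down(np.pi/2)))
E
```

```text
can [ 0.4444 -0.3192  0.    ]
conn [ 0.4327 -0.2043  0.    ]
film [ 0.5572 -0.3749  0.    ]
sink [0.4226 0.1732 0.    ]
yel [0.4788 0.4777 0.    ]
p1 [0.5345 0.0078 0.    ]
p2 [ 0.5415 -0.0612  0.    ]
p3 [ 0.557  -0.1279  0.    ]
p4 [ 0.5722 -0.2016  0.    ]
batL [0.4597 0.3874 0.    ]
batR [ 0.8585 -0.097   0.    ]
bar [0.3926 0.0629 0.    ]
[-0.0007  0.9828  0.1849 -0.0002] [0.     0.7071 0.7071 0.    ]
[array([286.1635, 217.2898])]
-0.3 [ 0.7713  0.4946 -0.3422  1.8853  0.2242  0.7988  0.3098] [ 1.0068  0.5603 -0.658   1.8717  0.4434  0.8597  1.6974]
0 [ 0.3836  0.3964 -0.5755  2.0965  0.3194  0.7331 -0.3967] [ 0.5874  0.4678 -0.8343  2.0865  0.4895  0.7903  1.022 ]
0.2 [ 0.3153  0.667  -1.0911  1.9776  0.7338  0.9605 -1.1477] [ 0.3759  0.7443 -1.2043  1.9751  0.8281  1.0326  0.3477]
0.3 [ 0.108   0.7537 -1.0956  1.8575  0.7834  1.0397 -1.3155] [ 0.1289  0.7803 -1.1367  1.8566  0.8176  1.0653  0.2302]
```

Run:
```python
from h import *
q=np.array(robot.get_joints()); q[0]=1.75; robot.move_joints(q)
a=robot.capture("top");b=robot.capture("side");print(robot.get_time_s())
cv2.imwrite("pics/top1.png",a);cv2.imwrite("pics/side1.png",b)
r=lambda i,f:cv2.resize(i,None,fx=f,fy=f,interpolation=cv2.INTER_CUBIC)
cv2.imwrite("pics/s2.png",r(b[140:330,200:440],3.2))
cv2.imwrite("pics/t2.png",np.vstack([r(a[165:215,305:415],7),r(a[205:250,265:375],7)[:,:]]))
```

```text
1.6667
```

View pics/s2.png

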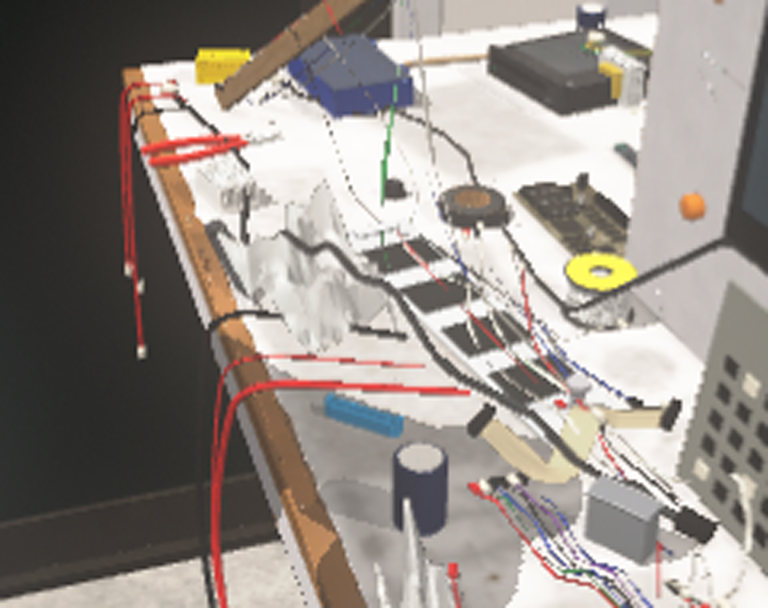

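View pics/t2.png

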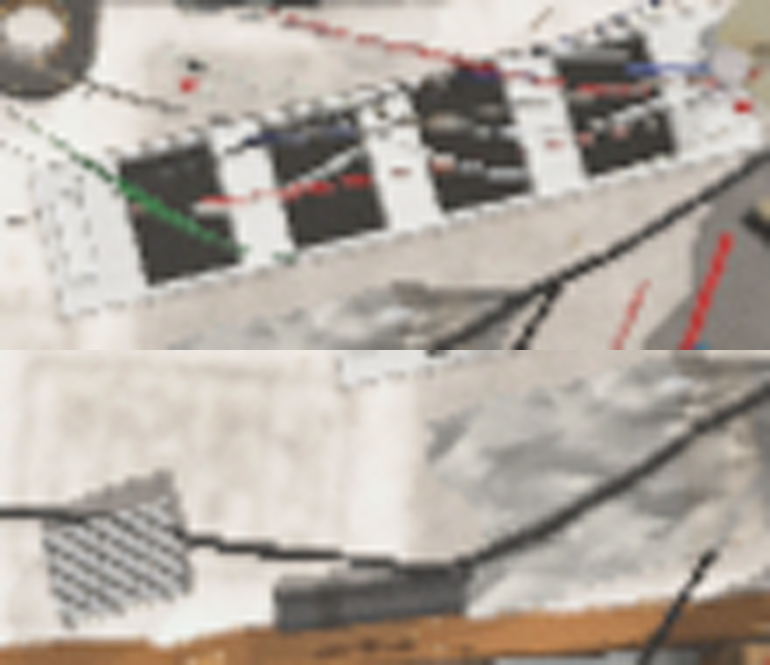

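The side crop shows a small round grey pin head at (578,390) → side px (380.6,261.9). In the top crop it is at (725,68) → top px (408.6,174.7), so the pin is at the right-hand (−y) end. The heat sink's long side runs roughly along image x, with aliased fin stripes. Next, precise crops of the parts.

Run:
```python
from h import *
a=cv2.imread("pics/top1.png");b=cv2.imread("pics/side1.png")
f=lambda p:(305+p[0]/7,165+p[1]/7)
print("pin",tri((408.6,174.7),(380.6,261.9)))
P1=[(118,160),(212,138),(242,262),(148,285)];P4=[(558,60),(645,35),(678,153),(592,178)]
for P in (P1,P4):
    w=np.array([onz("top",f(p),.007) for p in P]);print(w.mean(0),np.linalg.norm(w-np.roll(w,-1,0),axis=1))
# side view pad centres from s2 corners
g=lambda p:(200+p[0]/3.2,140+p[1]/3.2)
for P in ([(368,255),(420,236),(448,254),(392,273)],[(484,377),(536,360),(568,382),(513,402)]):
    w=np.array([onz("side",g(p),.007) for p in P]);print("side",w.mean(0))
for n,i in (("top",a),("side",b)):
    h=cv2.cvtColor(i,cv2.COLOR_BGR2HSV)
    m=cv2.inRange(h,(95,110,70),(108,255,255));k,l,s,c=cv2.connectedComponentsWithStats(m)
    for j in range(1,k):
        if s[j,4]>15:print(n,s[j],c[j],cv2.minAreaRect(np.argwhere(l==j)[:,::-1].astype(np.float32)))
r=lambda i,x,y,w,hh,F:cv2.resize(i[y:y+hh,x:x+w],None,fx=F,fy=F,interpolation=cv2.INTER_CUBIC)
cv2.imwrite("pics/m.png",np.vstack([np.hstack([r(a,386,168,80,60,5),r(b,295,255,80,60,5)]),np.hstack([r(b,240,180,60,45,20/3),r(b,375,275,60,45,20/3)])]))
```

```text
pin (array([ 0.5809, -0.2465,  0.0242]), np.float64(8.245029816762142e-05))
[0.5342 0.0089 0.007 ] [0.0449 0.0602 0.0447 0.0606]
[ 0.5701 -0.1982  0.007 ] [0.0428 0.0582 0.042  0.0582]
side [0.5371 0.0035 0.007 ]
side [ 0.5605 -0.2017  0.007 ]
top [393 219   7  10  23] [395.5217 224.5652] ((395.8000793457031, 223.40003967285156), (2.683281421661377, 10.733125686645508), 26.56505012512207)
side [302 263  24  13 144] [313.4236 269.6458] ((313.3358154296875, 269.5159606933594), (24.94932746887207, 6.150701999664307), 17.650123596191406)
side [481 310   7   7  26] [484.6154 312.8077] ((484.75006103515625, 312.7500305175781), (7.77817440032959, 2.8284268379211426), 45.0)
side [499 325   9   7  27] [501.7778 328.4815] ((502.2905578613281, 328.9932861328125), (8.834820747375488, 3.836172103881836), 35.53767395019531)
side [356 360  10   5  27] [360.5926 362.2222] ((360.5754699707031, 362.2641296386719), (2.472489595413208, 9.752598762512207), 74.05460357666016)
```

View pics/m.png

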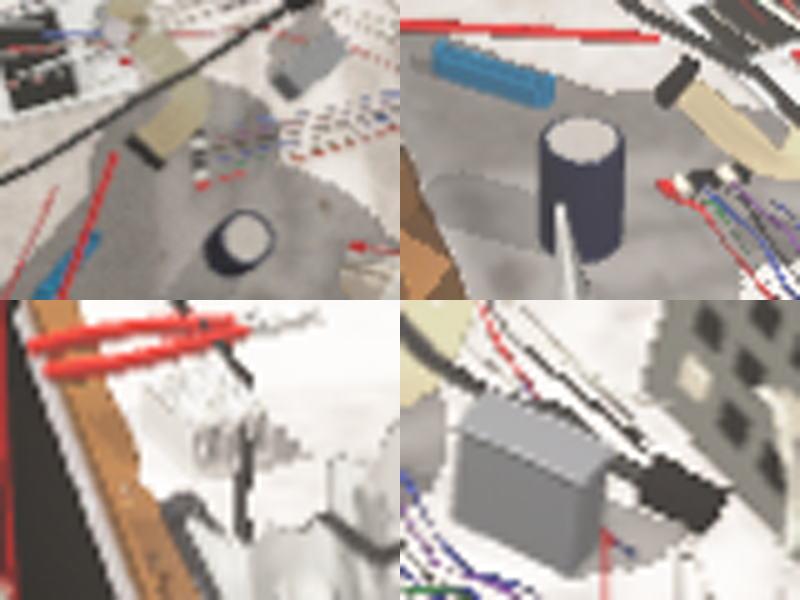

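Pin triangulates to (0.581,−0.247), which matches the pad line from the top view. In the montage, the film cap top face in side view (bottom right panel) has corners at about (482,388),(615,455),(585,485),(455,435). The can lid is at (582,140) side and (246,238) top. The connector is the blue bar, and the sink sits partly behind the foil.

Run:
```python
from h import *
A=lambda p:(386+p[0]/5,168+p[1]/5);B=lambda p:(295+(p[0]-400)/5,255+p[1]/5)
C=lambda p:(240+p[0]/6.667,180+(p[1]-300)/6.667);D=lambda p:(375+(p[0]-400)/6.667,275+(p[1]-300)/6.667)
T2=lambda p:(265+p[0]/7,205+(p[1]-350)/7);T1=lambda p:(260+p[0]/4,140+p[1]/4)
f=lambda p:(305+p[0]/7,165+p[1]/7);g=lambda p:(200+p[0]/3.2,140+p[1]/3.2)
def quad(name,n,F,P,z):
    w=np.array([onz(n,F(p),z) for p in P]);e=np.roll(w,-1,0)-w
    print(name,w.mean(0),"L",np.linalg.norm(e,axis=1),"head",np.degrees(np.arctan2(e[:,1],e[:,0])))
quad("film side","side",D,[(482,388),(615,455),(585,485),(455,435)],.04)
quad("film top ","top",A,[(303,12),(347,45),(309,90),(272,58)],.04)
print("film base corner",onz("side",D((452,517)),0),onz("side",D((455,435)),.04),onz("side",D((575,577)),0),onz("side",D((585,485)),.04))
print("can",tri(A((246,238)),B((582,140))),onz("top",A((246,238)),.051),onz("side",B((582,140)),.051))
print("conn",onz("top",T1((558,327)),.015),onz("side",B((497,70)),.015),tri(T1((558,327)),B((497,70))))
e=onz("side",B((546,86)),.015)-onz("side",B((438,50)),.015);print(" axis side",e,np.linalg.norm(e),np.degrees(np.arctan2(e[1],e[0])))
e=onz("top",T1((539,354)),.015)-onz("top",T1((579,299)),.015);print(" axis top",e,np.linalg.norm(e),np.degrees(np.arctan2(e[1],e[0])))
quad("sink top","top",T2,[(42,545),(62,628),(190,590),(172,510)],.029)
quad("sink side","side",C,[(150,385),(195,440),(265,420),(225,370)],.029)
print("pads tri",tri(f((180,211)),g((407,254.5))),tri(f((618,107)),g((525,380))))
P=[(70,315),(765,148)];e=onz("top",f(P[1]),.006)-onz("top",f(P[0]),.006);print("rail edge head",np.degrees(np.arctan2(e[1],e[0])))
```

```text
film side [ 0.5478 -0.3793  0.04  ] L [0.0459 0.0173 0.0408 0.0245] head [ -58.8414 -148.2038  130.3263   44.8899]
film top  [ 0.5571 -0.3671  0.04  ] L [0.0349 0.0394 0.031  0.0372] head [-132.54    134.8527   43.4008  -39.0858]
film base corner [ 0.5328 -0.3623  0.    ] [ 0.5266 -0.3703  0.04  ] [ 0.5565 -0.3968  0.    ] [ 0.553  -0.4014  0.04  ]
can (array([ 0.438 , -0.3122,  0.0471]), np.float64(3.461766140601021e-05)) [ 0.4374 -0.3113  0.051 ] [ 0.4364 -0.3167  0.051 ]
conn [ 0.4311 -0.2035  0.015 ] [ 0.4318 -0.2154  0.015 ] (array([ 0.4336, -0.2051,  0.007 ]), np.float64(0.002598813611478243))
 axis side [ 0.0389 -0.0405  0.    ] 0.056171417611311794 -46.206104374189024
 axis top [-0.042   0.0362  0.    ] 0.055481047676714516 139.23071184148344
sink top [0.4085 0.173  0.029 ] L [0.0387 0.0597 0.0372 0.0604] head [-169.441   -77.1846    9.3022  101.3892]
sink side [0.4108 0.1542 0.029 ] L [0.0607 0.0351 0.0558 0.0363] head [ -82.0153   16.5077   96.279  -171.4867]
pads tri (array([0.5368, 0.0084, 0.0037]), np.float64(0.0036641537763224337)) (array([ 0.5665, -0.1973,  0.004 ]), np.float64(0.008053838477020188))
rail edge head -80.15941341572211
```

Run:
```python
from h import *
a=cv2.imread("pics/top1.png");b=cv2.imread("pics/side1.png")
r=lambda i,x,y,w,hh,F:cv2.resize(i[y:y+hh,x:x+w],None,fx=F,fy=F,interpolation=cv2.INTER_CUBIC)
cv2.imwrite("pics/panel.png",np.hstack([r(a,410,120,100,100,4),r(b,360,200,160,160,2.5)]))
q=robot.get_joints();P4=np.array([.572,-.1965]);u=np.array([.170,-.985])
def best(p,yaw):
    o=[]
    for k in(-1,0,1,2):
        j=robot.ik(p,down(yaw+k*np.pi)); 
        if j is not None:o.append(np.round(j,2))
    return o
for n,p,yw in(("conn",[.4325,-.206],46),("film",[.553,-.372],34.5),("can",[.4385,-.313],99.8),("sink",[.41,.17],10)):
    print(n,best([*p,.13],np.radians(yw)))
for k in range(4): print(k,best([*(P4-u*.07*k),.13],np.radians(99.8)))
```

```text
conn [array([ 0.66,  0.44, -0.37,  2.05,  0.25,  0.69, -2.21]), array([ 1.02,  0.56, -0.85,  2.03,  0.59,  0.81,  0.63]), array([ 0.66,  0.44, -0.37,  2.05,  0.25,  0.69, -2.21]), array([ 1.02,  0.56, -0.85,  2.03,  0.59,  0.81,  0.63])]
film [array([ 0.59,  0.69, -0.09,  1.56,  0.08,  0.89, -2.07]), array([ 1.01,  0.82, -0.77,  1.54,  0.63,  1.05,  0.68]), array([ 0.59,  0.69, -0.09,  1.56,  0.08,  0.89, -2.07]), array([ 1.01,  0.82, -0.77,  1.54,  0.63,  1.05,  0.68])]
can [array([ 0.82,  0.53, -0.36,  1.9 ,  0.26,  0.76, -1.09]), array([ 1.3 ,  0.78, -1.08,  1.87,  0.82,  1.01,  1.61]), array([ 0.82,  0.53, -0.36,  1.9 ,  0.26,  0.76, -1.09]), array([ 1.3 ,  0.78, -1.08,  1.87,  0.82,  1.01,  1.61])]
sink [array([ 0.36,  0.62, -1.07,  2.11,  0.74,  0.86,  2.16]), array([ 0.36,  0.62, -1.07,  2.11,  0.74,  0.86, -0.99]), array([ 0.36,  0.62, -1.07,  2.11,  0.74,  0.86,  2.16]), array([ 0.36,  0.62, -1.07,  2.11,  0.74,  0.86, -0.99])]
0 [array([ 0.68,  0.67, -0.59,  1.72,  0.46,  0.9 , -1.51]), array([ 0.96,  0.88, -1.08,  1.7 ,  0.86,  1.11,  1.35]), array([ 0.68,  0.67, -0.59,  1.72,  0.46,  0.9 , -1.51]), array([ 0.96,  0.88, -1.08,  1.7 ,  0.86,  1.11,  1.35])]
1 [array([ 0.64,  0.65, -0.67,  1.8 ,  0.51,  0.88, -1.67]), array([ 0.88,  0.84, -1.08,  1.78,  0.84,  1.07,  1.23]), array([ 0.64,  0.65, -0.67,  1.8 ,  0.51,  0.88, -1.67]), array([ 0.88,  0.84, -1.08,  1.78,  0.84,  1.07,  1.23])]
2 [array([ 0.55,  0.63, -0.71,  1.85,  0.53,  0.86, -1.82]), array([ 0.78,  0.8 , -1.08,  1.84,  0.83,  1.03,  1.1 ]), array([ 0.55,  0.63, -0.71,  1.85,  0.53,  0.86, -1.82]), array([ 0.78,  0.8 , -1.08,  1.84,  0.83,  1.03,  1.1 ])]
3 [array([ 0.5 ,  0.64, -0.8 ,  1.89,  0.59,  0.87, -2.  ]), array([ 0.67,  0.78, -1.08,  1.88,  0.82,  1.01,  0.97]), array([ 0.5 ,  0.64, -0.8 ,  1.89,  0.59,  0.87, -2.  ]), array([ 0.67,  0.78, -1.08,  1.88,  0.82,  1.01,  0.97])]
```

View pics/panel.png

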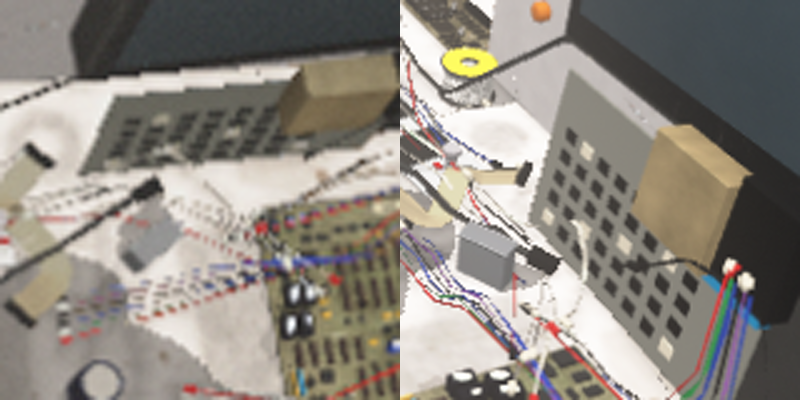

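The close crop confirms the film capacitor as the grey box at top (447,179). The perforated panel behind it leans back, with its bottom-left corner at top (430.5,163.8). Checking the clearance.

Run:
```python
from h import *
A=lambda p:(409.6+p[0]/4,119.6+p[1]/4);B=lambda p:(359.7+(p[0]-400)/2.5,199.7+p[1]/2.5)
print("BL",tri(A((82,175)),B((528,222))),"TL",tri(A((112,93)),B((570,70))))
print("BR?",onz("top",A((275,155)),0), "box", tri(A((280,130)),B((632,210))))
```

```text
BL (array([ 0.6191, -0.3255,  0.0001]), np.float64(0.002823457752346599)) TL (array([ 0.6427, -0.3205,  0.1471]), np.float64(0.003055337404033619))
BR? [ 0.6269 -0.4883  0.    ] box (array([ 0.6152, -0.4562,  0.1136]), np.float64(0.002051181360646733))
```

Panel leans behind the film capacitor at x≈0.62–0.63, so there I'll approach with an offset and a tilt about the jaw axis. Connector first.

```bash
cat >> h.py <<'E'
P4=np.array([.572,-.1965]);U=np.array([.170,-.985]);YR=np.radians(99.8)
pad=lambda k:P4-U*.07*k   # k=0 next to the pin
def ori(yaw,tilt=0.):     # body leans by tilt toward heading yaw+90deg
    from scipy.spatial.transform import Rotation as R
    y=np.array([np.cos(yaw),np.sin(yaw),0]);l=np.array([-y[1],y[0],0])
    z=-(np.cos(tilt)*np.array([0,0,1.])+np.sin(tilt)*l)
    q=R.from_matrix(np.c_[np.cross(y,z),y,z]).as_quat();return np.array([q[3],*q[:3]])
def choose(p,yaw,tilt=0.):
    q0=np.array(robot.get_joints());o=[]
    for k,s in((0,1),(1,-1)):
        j=robot.ik(p,ori(yaw+k*np.pi,s*tilt))
        if j is not None:o.append((np.abs(np.array(j)-q0).max(),k,ori(yaw+k*np.pi,s*tilt)))
    return min(o,key=lambda t:t[0])[2]
T=robot.get_time_s
def pick(xy,yaw,z,grip,opening=1.,tilt=0.,Z=.13):
    robot.move_gripper(opening)
    o=choose([*xy,Z],yaw,tilt);robot.move_ptp([*xy,Z],o)
    robot.move_l([*xy,z+.03],rate=.2)
    s=robot.move_l([*xy,z],rate=.08,stop_force=12)
    robot.move_gripper(grip);g=robot.get_finger_gap()
    print("pick stop",s,"tip",np.array(robot.get_ee_pos()),"gap mm",g*88,"t",T())
    robot.move_l([*xy,Z],rate=.2);print("gap lifted",robot.get_finger_gap()*88)
def place(xy,yaw,off,rel,tilt=0.,Z=.13):
    o=choose([*xy,Z],yaw,tilt);robot.move_ptp([*xy,Z],o)
    robot.move_l([*xy,.007+off+.012],rate=.2)
    s=robot.move_l([*xy,.007+off-.003],rate=.03,stop_force=5)
    print("place stop",s,"tip",np.array(robot.get_ee_pos()),"gap",robot.get_finger_gap()*88)
    robot.move_gripper(rel/88);robot.hold(.2)
    robot.move_l([*xy,Z],rate=.2);print("t",T())
E
python3 - <<'E'
from h import *
pick((.4325,-.206),np.radians(46),.004,0.,opening=.6)
E
```

```text
pick stop False tip [ 0.4325 -0.206   0.0041] gap mm 11.598771733549441 t 6.8
gap lifted 11.565454258367955
```

Run:
```python
from h import *
place(pad(0),YR,.004,30)
pick((.4385,-.313),YR,.018,0.,opening=1.)
place(pad(3),YR,.018,52)
```

```text
place stop True tip [ 0.5723 -0.1968  0.0108] gap 11.660403250923794
t 10.875
pick stop False tip [ 0.4385 -0.313   0.018 ] gap mm 34.07239133719212 t 14.5167
gap lifted 33.95041506636069
place stop True tip [0.5367 0.0101 0.0246] gap 34.171650935226104
t 18.9
```

```bash
python3 - <<'E'
from h import *
pick((.41,.172),np.radians(11.5),.009,0.,opening=1.)
place(pad(1),YR,.009,50)
robot.move_ptp([.42,-.1,.15],robot.get_ee_rot())
q=np.array(robot.get_joints());q[0]=1.75;robot.move_joints(q)
a=robot.capture("top");b=robot.capture("side");print(T())
cv2.imwrite("pics/top2.png",a);cv2.imwrite("pics/side2.png",b)
r=lambda i,x,y,w,hh,F:cv2.resize(i[y:y+hh,x:x+w],None,fx=F,fy=F,interpolation=cv2.INTER_CUBIC)
cv2.imwrite("pics/c2.png",np.vstack([r(a,305,155,114,60,7),r(b,300,195,114,80,7)])[:, :])
E
python3 -c "
import cv2;a=cv2.imread('pics/c2.png');print(a.shape);cv2.imwrite('pics/c2.png',cv2.resize(a,(488,600)) if a.shape[0]>600 and 0 else a[:,:])"
```

```text
pick stop False tip [0.4101 0.172  0.009 ] gap mm 38.5208409023063 t 22.6167
gap lifted 38.42894181803239
place stop True tip [ 0.5605 -0.1278  0.0157] gap 38.684173454592354
t 27.05
29.2667
(980, 798, 3)
```

Run:
```python
import cv2,numpy as np
a=cv2.imread("pics/top2.png");b=cv2.imread("pics/side2.png")
r=lambda i,x,y,w,hh,F:cv2.resize(i[y:y+hh,x:x+w],None,fx=F,fy=F,interpolation=cv2.INTER_CUBIC)
cv2.imwrite("pics/c3.png",np.vstack([r(a,305,158,114,50,7)[:, :],r(b,300,195,114,80,7)[:240*0+560]])[:0+350+0] if 0 else np.vstack([r(a,305,158,114,50,6),r(b,305,208,114,50,6)]))
```

```text
(no output)
```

View pics/c3.png

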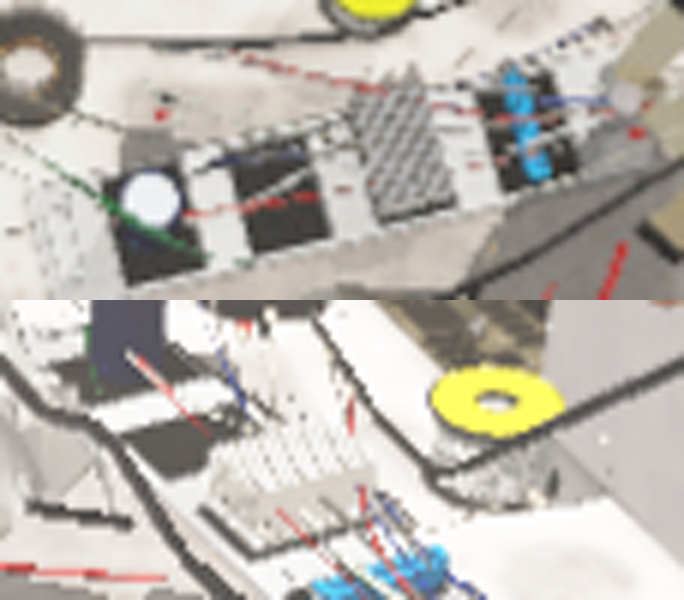

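The picture shows can, sink and connector upright on their pads, with the second pad from the left (286,205) free. I'll check offsets numerically, relative to the pads in the same view.

Run:
```python
from h import *
A=lambda p:(304.6+p[0]/6,157.6+p[1]/6);B=lambda p:(304.6+p[0]/6,207.6+(p[1]-300)/6)
u=np.array([.1696,-.9855]);v=np.array([.9855,.1696])
def rep(n,w,k):
    d=w[:2]-pad(k);print(n,w,"along %.4f across %.4f"%(d@u,d@v))
rep("conn",onz("top",A((526,125)),.022),0)
e=onz("top",A((540,178)),.022)-onz("top",A((512,72)),.022);print(np.linalg.norm(e),np.degrees(np.arctan2(e[1],e[0])))
w=np.array([onz("top",A(p),.036) for p in((375,215),(455,198),(415,68),(350,90))]);e=np.roll(w,-1,0)-w
rep("sink",w.mean(0),1);print(np.linalg.norm(e,axis=1),np.degrees(np.arctan2(e[:,1],e[:,0])))
w=np.array([onz("side",B(p),.036) for p in((210,495),(370,475),(350,425),(215,455))]);print("side",w)
rep("can",onz("top",A((150,201)),.058),3)
# pad corners seen now: pad3(can) near edge, pad2
w=np.array([onz("top",A(p),.007) for p in((232,165),(310,145),(330,238),(255,255))]);rep("pad2",w.mean(0),2);e=np.roll(w,-1,0)-w;print(np.linalg.norm(e,axis=1))
for c in((478,97),(548,68),(578,178),(503,193)):print(onz("top",A(c),.007))
print("pin",onz("top",A((628,95)),.036))
```

```text
conn [ 0.5726 -0.1929  0.022 ] along -0.0034 across 0.0012
0.06026428584749045 -171.0093144915257
sink [ 0.5643 -0.122   0.036 ] along -0.0047 across 0.0051
[0.0437 0.074  0.0371 0.0695] [ -81.6694   11.593   105.2731 -173.8407]
side [[ 0.5165 -0.1493  0.036 ]
 [ 0.5847 -0.1545  0.036 ]
 [ 0.5926 -0.1152  0.036 ]
 [ 0.5292 -0.121   0.036 ]]
can [0.5366 0.0133 0.058 ] along -0.0028 across 0.0008
pad2 [ 0.5432 -0.0595  0.007 ] along 0.0000 across -0.0050
[0.0438 0.0525 0.0416 0.0511]
[ 0.5936 -0.1707  0.007 ]
[ 0.6073 -0.2104  0.007 ]
[ 0.5449 -0.2206  0.007 ]
[ 0.5393 -0.1792  0.007 ]
pin [ 0.5821 -0.2468  0.036 ]
```

Offsets are all within about 5 mm (the sink's far edge includes shadow). Now the film capacitor, with the TCP offset toward the robot and the tilt.

Run:
```python
from h import *
yw=np.radians(34.5);t=np.radians(12);c=np.array([.553,-.372])-.026*np.array([np.cos(yw),np.sin(yw)])
print(c)
for p,y in(([*c,.14],yw),([*c,.014],yw),([*pad(2),.14],YR),([*pad(2),.021],YR)):print([None if robot.ik(p,ori(y+k*np.pi,s*t)) is None else 1 for k,s in((0,1),(1,-1))])
robot.move_gripper(1.)
o=choose([*c,.14],yw,t);robot.move_ptp([*c,.14],o)
robot.move_l([*c,.055],rate=.2)
s=robot.move_l([*c,.014],rate=.06,stop_force=8)
print(s,robot.get_ee_pos(),robot.get_ft_force())
if s: robot.move_l([*c,.14],rate=.1)
else:
    robot.move_gripper(0.);print("gap",robot.get_finger_gap()*88,robot.get_ft_force())
    robot.move_l([*c,.13],rate=.15);print("gap",robot.get_finger_gap()*88)
b=robot.capture("side");cv2.imwrite("pics/c4.png",cv2.resize(b[160:340,290:490],None,fx=3,fy=3,interpolation=cv2.INTER_CUBIC));print(T())
```

```text
[ 0.5316 -0.3867]
[1, 1]
[1, 1]
[1, 1]
[1, 1]
False [ 0.5318 -0.3867  0.0141] [-0.1924 -0.4788  0.8358]
gap 19.875564853462308 [ 1.1932  0.6409 -0.5504]
gap 19.93962968093767
34.7833
```

View pics/c4.png

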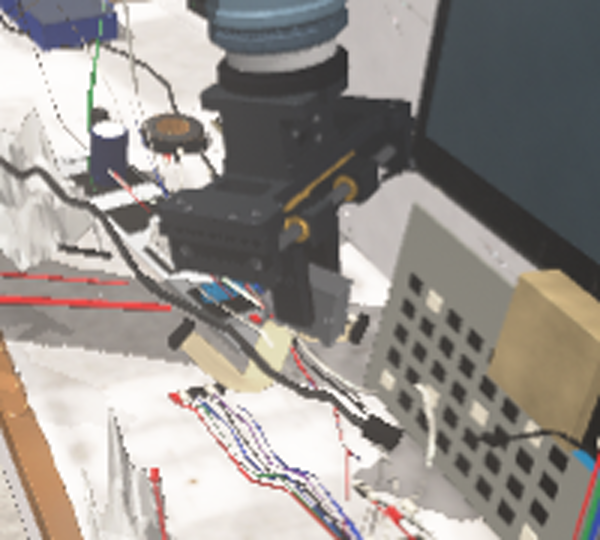

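Film capacitor is held level (gap 19.9 mm), with the fingers roughly 6–7 mm off centre toward its +y end. I'll compensate when placing and keep the same tool half-turn so it stays level.

Run:
```python
from h import *
yw=np.radians(34.5);t=np.radians(12);r=np.array(robot.get_ee_rot())
k=max((0,1),key=lambda k:abs(r@ori(yw+k*np.pi,(1-2*k)*t)));print(k,abs(r@ori(yw+k*np.pi,(1-2*k)*t)))
o=ori(YR+k*np.pi,(1-2*k)*t);xy=pad(2)-.006*np.array([.9855,.1696]);off=.014
robot.move_ptp([*xy,.13],o)
robot.move_l([*xy,.007+off+.015],rate=.2)
s=robot.move_l([*xy,.007+off-.003],rate=.03,stop_force=4)
print(s,robot.get_ee_pos(),robot.get_finger_gap()*88)
robot.move_gripper(34/88);robot.hold(.2)
robot.move_l([*xy,.13],rate=.2)
robot.move_ptp([.42,-.15,.15],ori(YR+k*np.pi))
q=np.array(robot.get_joints());q[0]=1.75;robot.move_joints(q);robot.hold(.3)
a=robot.capture("top");b=robot.capture("side");print(T())
cv2.imwrite("pics/top3.png",a);cv2.imwrite("pics/side3.png",b)
f=lambda i,x,y,w,hh,F:cv2.resize(i[y:y+hh,x:x+w],None,fx=F,fy=F,interpolation=cv2.INTER_CUBIC)
cv2.imwrite("pics/c5.png",np.vstack([f(a,305,158,114,45,6),f(b,305,203,114,55,6)]))
```

```text
0 0.9999994259379266
True [ 0.5425 -0.0598  0.0207] 19.48062227495746
40.65
```

View pics/c5.png

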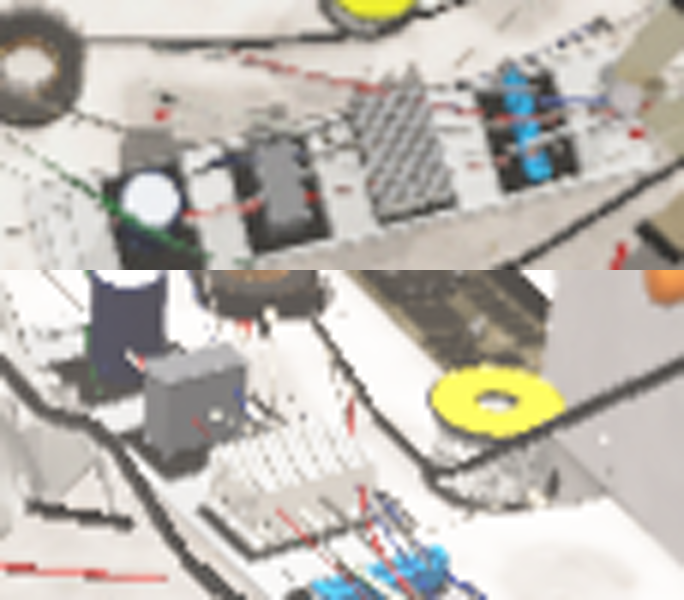

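Film capacitor stands upright on its pad at top (284,185), with about a 20-crop-pixel (10 mm) margin at the near end, as expected for centred.

Run:
```python
from h import *
A=lambda p:(304.6+p[0]/6,157.6+p[1]/6);B=lambda p:(304.6+p[0]/6,202.6+(p[1]-270)/6)
u=np.array([.1696,-.9855]);v=np.array([.9855,.1696])
def q(n,c,F,P,z,k):
    w=np.array([onz(c,F(p),z) for p in P]);e=np.roll(w,-1,0)-w;d=w.mean(0)[:2]-pad(k)
    print(n,w.mean(0),"along %.4f across %.4f"%(d@u,d@v),np.linalg.norm(e,axis=1),np.degrees(np.arctan2(e[:,1],e[:,0])))
q("film top","top",A,[(258,145),(298,136),(310,215),(270,224)],.047,2)
q("film side","side",B,[(146,378),(165,388),(246,368),(222,346)],.047,2)
q("sink side","side",B,[(222,495),(258,512),(372,478),(345,450)],.012,1)
q("can side","side",B,[(90,380),(163,380),(163,380),(90,380)],.007,3)
q("conn side","side",B,[(312,590),(445,562)],.022,0)
# near-edge margins sink vs pad in the top view (pad near edge, sink base near edge)
for n,p,z,k in(("sink near",(417,212),.036,1),("pad near film",(293,247),.007,2),("film near base",(288,233),.007,2)):
    d=onz("top",A(p),z)[:2]-pad(k);print(n,"across %.4f"%(d@v))
```

```text
film top [ 0.5456 -0.0585  0.047 ] along -0.0005 across -0.0025 [0.0218 0.0432 0.0217 0.0431] [ -80.8879 -176.2328   99.0378    3.9185]
film side [ 0.5389 -0.0691  0.047 ] along 0.0088 across -0.0109 [0.0117 0.0398 0.0217 0.0446] [ -64.7116    8.502    98.1106 -157.809 ]
sink side [ 0.5701 -0.1171  0.012 ] along -0.0086 across 0.0116 [0.0195 0.0574 0.0247 0.0667] [ -59.8339   10.4294   94.748  -164.2112]
can side [ 0.5303 -0.003   0.007 ] along 0.0121 across -0.0082 [0.0338 0.     0.0338 0.    ] [-17.258   0.    162.742   0.   ]
conn side [ 0.5678 -0.2042  0.022 ] along 0.0068 across -0.0054 [0.0581 0.0581] [   2.2545 -177.7455]
sink near across -0.0338
pad near film across -0.0313
film near base across -0.0232
```

```bash
python3 -c "
from cell import robot
print(robot.get_time_s(),robot.get_finger_gap());robot.close_job()"
```

```text
40.65 0.39040611144739373
the job is handed in; nothing more can be done
```

I placed all four parts on the rail in order from the steel pin, which stands at the right-hand (−y) end: connector, heat sink, film capacitor, can capacitor. I handed the job in at 40.7 s. The system reports no verdict, so what follows is my own last checks.

- **Standing on the pads:** each part was lowered until it touched, 6.6–6.8 mm above the bench against the 7 mm expected. They look upright in both views, and the arm was clear of everything.
- **Position in the top view:** all are within about 5 mm of their pad middles, against the 12 mm allowed. The heat sink is the least certain: a shadow blurs its far edge, and its readings across the rail ran from about −4 to +5 mm.
- **Direction:** the connector measured about 9° and the film capacitor 4–9°, against the rail's 9.8°. The heat sink's edges agreed to within about 7°.
- **Disagreement:** the side view gave offsets of up to 12 mm, differing in sign from part to part. Its quadrilaterals had edges of the wrong length and the parts' far edges were hidden. I trusted the top view, where sizes and pin-to-pad distances matched the description.

The film capacitor stood too close to a leaning panel for a straight approach. I gripped it with the tool tilted 12° and offset toward the robot, then placed it with the same tilt so it stayed level.

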